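Clear the bench after a practical class

ROBOT

A 6-joint arm with a two-finger parallel gripper is mounted at the origin on a cart in front of the work surface, level with it; the furniture and walls round the work are solid. World frame = base frame: x ahead of the robot, y to its left, z up, the work surface at z = 0. Lengths are in mm, angles in rad, forces in N, time in s.
With the tool pointing down it reaches from about 275 to 725 mm from the base axis. Payload 5.6 kg.
Tool frame: the origin (TCP) lies at the very end of the fingers, on their centre line; the grasp point (between the pads) lies 19 mm behind it; z points along the fingers, y is the line along which they close (so a half turn about z gives the same grasp; the last joint's range is limited). The gripper opens to 85 mm and grips with 20 to 120 N. Pads are 22 mm wide; open, the fingers measure 114 mm over their backs; the gripper's body (76 mm by 85 mm) begins 54 mm behind the grasp point. The pads swing forward as they close: fully open they stand 13 mm farther back than shut.
Start: joints at [-0.865, 0.255, 0.108, 0, -1.424, -0.285], TCP at [224.688, -502.004, 231.283] pointing down, gripper open.
Joint ranges: [-2.95, 2.95], [-1.21, 1.97], [-1.09, 1.5], [-2.87, 1.71], [-2.94, -0.07], [-3.05, 3.05]. Speed limits (rad/s): [2.57, 2.57, 3.14, 3.14, 3.14, 3.14].

INTERFACE

Orientations are given as a unit quaternion [w, x, y, z].
In Python, from bench import ctrl gives the robot as it stands.
- The arm moves only by the tool drive_tool, never from a script. Its argument "deltas" is text: rows parted by semicolons, each of 7 numbers parted by spaces: the shift along the tool's x, y, z in m, then the turn, a rotation vector about the tool's x, y, z in degrees, then the opening, from 0 (shut) to 1 (fully open). In form: dx dy dz ax ay az hand; .... A call has 1 to 5 rows; each row shifts and turns the commanded pose from where the row before left it, along the tool's axes as they then stand; what a row does not reach is not made up. A row lasts 1/10 s, in which the tool goes at most 50 mm and 8.59 degrees, less where a joint would pass 70% of its speed; a pose out of reach is approached as far as the arm can. A call with a gripper value outside its range is refused whole. The fingers move at their own pace and stop on an object; "grip_force" is the grip in N (left out, the last holds). Time passes only in rows, so rows that do not move let the fingers close. It gives the time, the measured TCP pose, the force, the opening and the grip force at its end, in the units of the state.
- ctrl.observe(): the state, without advancing time (a new reading comes with each control period).
- ctrl.get_image(name): name is "side" or "top"; returns (picture, depth): 384x512x3 uint8, red, green, blue; 384x512 float32, mm along the optical axis (not along the pixel's ray), 0 where there is no reading.
- ctrl.camera_model(name): a dict with "fx", "fy", "cx", "cy" (pixels), "T" (4x4, takes a point from camera to world coordinates). Camera axes: x right, y up, looking along -z (the intrinsics and any distortion apply to the point x, -y, -z); pixel columns grow to the right and rows downward; lengths in mm; the calibration is good to about 2 mm. A picture is of the moment at which its call begins. camera_model takes no time and is no camera call.
- ctrl.finish_job(): hands the job in; it is judged then, once.
The state is a dict: "t": time; "joint_pos": joint angles; "qvel": joint speeds; "effort": joint torques, N m; "ee_pos": TCP position; "eef_rot": TCP orientation; "contact_force": force on the tool from outside, world axes, zero at the start; "wrist_torque": the same for the moment, N m; "width": finger opening in mm; "gripper_force": force on a finger pad.
Only numpy, scipy, OpenCV 4.12 (cv2) and the standard library are available. Lean on these libraries where they do the work, as an engineer would, in place of code of your own. Each camera call takes 0.05 s, during which the arm holds its last target. There are 200 camera calls.

TASK

Clear up after the class: hang both pairs of ear defenders over the bar of the rail, one cup on each side of the bar and the crown of the headband resting on it. Put every petri dish flat into the broad grey tray and every black eyepiece dust cap, as it lies, into the narrow grey tray. Leave the other things on the bench where they are.

Things in the scene. Friction and masses are not known exactly. Their poses are not given: they have to be found in the camera images.
- rail: Hanging rail, fixed to the bench. Grey base plate 90 x 220 mm, two posts 24 x 12 mm and 190 mm high at y = +100 and -100 mm, joined by a round steel bar of 12 mm diameter along the rail's y axis. Origin: centre of the underside. Fixed, its position and yaw vary.
- rail_bar (a point): Middle of the bar of the rail, on the bar's axis, 178 mm above the bench (top of the bar 184 mm); y runs along the bar; 188 mm of bar is free between the posts.
- dish_tray: The broad grey tray, for the petri dishes: 130 (x) x 126 (y) x 14 mm high, walls 4 mm, floor about 4 mm thick. Fixed. Origin: centre of the underside. The two trays may change places.
- cap_tray: The narrow grey tray, for the dust caps: 90 (x) x 126 (y) x 14 mm high, walls 4 mm, floor about 4 mm thick. Fixed. Origin: centre of the underside.
- microscope_b: Microscope that stands close in front of the robot's base, between the rail side (right) and the tray side (left); about 0.25 x 0.16 m, eyepieces 0.31 m high on the robot's side. Fixed obstacle: swing the arm over it drawn in and high (hand 0.4 m up, not stretched out). Origin: middle of its foot.
- defender_1: Ear defenders standing upright on their two cups: a stiff black headband arch in the y-z plane, 133 mm wide (y) and 134 mm high, with a cup at each end (grey shell, black cushion; 56 mm in x, 64 mm high, inner faces 70 mm apart), about 0.12 kg. At the top a crown pad, 18 mm thick (x), 38 mm long (y), 26 mm high (from 108 to 134 mm above the origin), to be pinched from above across its 18 mm (along x). Origin: centre of the underside between the cups.
- defender_1_crown (a point): Middle of the underside of the crown pad of defender_1, 108 mm above its origin: rests on the bar when hung.
- defender_2: Ear defenders standing upright on their two cups: a stiff black headband arch in the y-z plane, 133 mm wide (y) and 134 mm high, with a cup at each end (grey shell, black cushion; 56 mm in x, 64 mm high, inner faces 70 mm apart), about 0.12 kg. At the top a crown pad, 18 mm thick (x), 38 mm long (y), 26 mm high (from 108 to 134 mm above the origin), to be pinched from above across its 18 mm (along x). Origin: centre of the underside between the cups.
- defender_2_crown (a point): Middle of the underside of the crown pad of defender_2, 108 mm above its origin: rests on the bar when hung.
- dish_1: Closed petri dish, a flat disc 55 mm across and 14 mm high (lid rim from 4 to 14 mm up, base 4 mm narrower); grasp across the rim. Origin: centre of the underside, z up. May be absent.
- dish_2: Closed petri dish, a flat disc 55 mm across and 14 mm high (lid rim from 4 to 14 mm up, base 4 mm narrower); grasp across the rim. Origin: centre of the underside, z up. May be absent.
- cap_1: Black eyepiece dust cap, a shallow round cup lying open side up, 33 mm across and 16 mm high, wall 3 to 6 mm; grasp across the outside. Origin: centre of the underside, z up. May be absent.
- cap_2: Black eyepiece dust cap, a shallow round cup lying open side up, 33 mm across and 16 mm high, wall 3 to 6 mm; grasp across the outside. Origin: centre of the underside, z up. May be absent.
- dropper: Small dropper bottle, 29 mm across, 50 mm high, among the dishes and caps. Not part of the job; leave it where it is. Origin: centre of the underside.
- jar: Specimen jar with a screw lid, 46 mm across, 56 mm high. Not part of the job; leave it where it is. Origin: centre of the underside.
- tally_counter: Hand tally counter, 45 x 52 x 26 mm. Not part of the job; leave it where it is. Origin: centre of the underside.
- slide_mailer: Flat white slide mailer, 90 x 35 x 16 mm. Not part of the job; leave it where it is. Origin: centre of the underside.

How it is judged (in metres and radians):
At the end, for the whole second after the job is handed in: Both headband crowns rest on the bar (within 22 mm across it, 10 mm in height, 85 mm of its middle), arch square to it (0.4 rad), upright (0.35 rad). Dishes present lie on the broad tray's floor, caps on the narrow one's, centres inside the walls, level (0.2 rad), all at rest (x of defender_1_crown in the frame of rail_bar between -0.022 and 0.022 m and y of defender_1_crown in the frame of rail_bar between -0.085 and 0.085 m and z of defender_1_crown in the frame of rail_bar between -0.004 and 0.016 m and angle between each of defender_1, defender_2's own z axis and vertical below 0.35 rad and angle between the x axis of each of defender_1, defender_2 and the y axis of rail, either way round below 0.4 rad and linear speed of each of defender_1, defender_2, dish_1, dish_2, cap_1, cap_2 below 0.05 m/s and x of defender_2_crown in the frame of rail_bar between -0.022 and 0.022 m and y of defender_2_crown in the frame of rail_bar between -0.085 and 0.085 m and z of defender_2_crown in the frame of rail_bar between -0.004 and 0.016 m and x of dish_1 in the frame of dish_tray between -0.061 and 0.061 m and y of dish_1 in the frame of dish_tray between -0.059 and 0.059 m and z of each of dish_1, dish_2 in the frame of dish_tray below 0.012 m and angle between each of dish_1, dish_2, cap_1, cap_2's own z axis and vertical below 0.2 rad and x of dish_2 in the frame of dish_tray between -0.061 and 0.061 m and y of dish_2 in the frame of dish_tray between -0.059 and 0.059 m and x of cap_1 in the frame of cap_tray between -0.041 and 0.041 m and y of cap_1 in the frame of cap_tray between -0.059 and 0.059 m and z of each of cap_1, cap_2 in the frame of cap_tray below 0.012 m and x of cap_2 in the frame of cap_tray between -0.041 and 0.041 m and y of cap_2 in the frame of cap_tray between -0.059 and 0.059 m); the robot touches nothing.
It fails at once if the dropper is moved more than 5 cm (distance of dropper from where it was at the start of the episode above 0.05 m).
It fails at once if the jar is moved more than 5 cm (distance of jar from where it was at the start of the episode above 0.05 m).
It fails at once if the tally_counter is moved more than 5 cm (distance of tally_counter from where it was at the start of the episode above 0.05 m).
It fails at once if the slide_mailer is moved more than 5 cm (distance of slide_mailer from where it was at the start of the episode above 0.05 m).
Of dish_1, dish_2, cap_1, cap_2 only 3 to 4 are there at a start; the rules pass over those that are not, and their reading is None.
At some moment in a run one of dish_1, dish_2, cap_1, cap_2 may be knocked a few centimetres aside while the robot is not near it.
It also fails if it takes over 208 s, if anything falls off the work surface, if the arm or the gripper's body presses on something with over 40 N, if the wrist force passes 120 N, or if a joint passes its speed limit or range.

## Working session

There is one attempt and no reset: what is moved stays moved. The work goes in short steps, Python scripts to look and compute and a tool call to move; the robot and the scene stay as the last step left them, time stands still between calls to the robot, and variables do not carry over. Pictures are saved under pics/ and viewed, at most 14 in all, crops included, and the job is handed in when it is done.

Besides the shell and the picture viewer there is one more tool, called after "Emit:" as name(argument=value, ...) on one line, values as JSON. drive_tool: Moves the arm, as the interface text tells. Its arguments: {"type":"object","properties":{"deltas":{"type":"string"},"grip_force":{"type":"number"}},"required":["deltas"]}

```bash
ls; mkdir -p pics
cat > h.py <<'E'
import numpy as np, cv2
from bench import ctrl
def grab(n):
    im,d=ctrl.get_image(n); np.savez('last_%s.npz'%n,im=im,d=d); return im,d
def cloud(n,d):
    m=ctrl.camera_model(n); T=np.array(m['T'])
    v,u=np.mgrid[0:d.shape[0],0:d.shape[1]]
    P=np.stack([(u-m['cx'])/m['fx']*d,-(v-m['cy'])/m['fy']*d,-d,np.ones_like(d)],-1)
    W=(P@T.T)[...,:3]; W[d==0]=np.nan; return W
E
python3 - <<'E'
from h import *
for n in('side','top'):
    im,d=grab(n); m=ctrl.camera_model(n); print(n,{k:(np.round(v,3).tolist() if k=='T' else v) for k,v in m.items()}, np.isfinite(d).mean(),(d>0).mean())
    cv2.imwrite(f'pics/{n}0.png',cv2.resize(im[...,::-1],(768,576)))
s=ctrl.observe(); print(s)
E
```

```text
pics
side {'fx': 388.32324605983297, 'fy': 388.32324605983297, 'cx': 256.7550758035982, 'cy': 192.79619964346895, 'T': [[-0.53, 0.489, -0.692, -261.998], [-0.847, -0.286, 0.447, 507.182], [0.021, 0.824, 0.567, 769.343], [0.0, 0.0, 0.0, 1.0]]} 1.0 0.9959564208984375
top {'fx': 410.0758652655158, 'fy': 410.0758652655158, 'cx': 256.53126248246497, 'cy': 195.45935535904115, 'T': [[0.019, 0.997, -0.069, 419.905], [-1.0, 0.018, -0.01, -16.331], [-0.009, 0.069, 0.998, 1463.606], [0.0, 0.0, 0.0, 1.0]]} 1.0 0.9960428873697916
{'t': 0.1, 'joint_pos': array([-8.65432576e-01,  2.55709891e-01,  1.07102083e-01, -4.19974312e-04,
       -1.42389973e+00, -2.84619760e-01]), 'qvel': array([ 0.00092635, -0.00039719,  0.00173266,  0.00228742,  0.00053804,
       -0.0008247 ]), 'effort': array([-2.34765801e-03, -3.87605095e+01,  2.38473469e+01,  5.37793010e+00,
       -3.78701545e-03, -4.77736933e-05]), 'ee_pos': array([ 224.51295285, -501.59316211,  230.46232251]), 'eef_rot': array([-2.23664021e-04, -2.08793395e-01,  9.77959377e-01,  8.51571953e-04]), 'contact_force': array([ 1.34899911,  0.76786513, -0.31094018]), 'wrist_torque': array([ 0.01561723,  0.03208153, -0.01984785]), 'gripper_force': 0.0, 'width': 85.28714137671767}
```

View pics/top0.png

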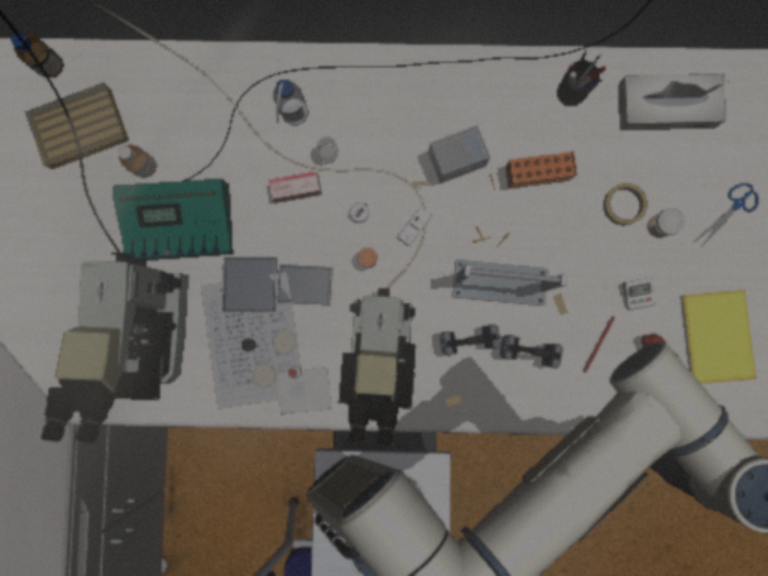

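View pics/side0.png

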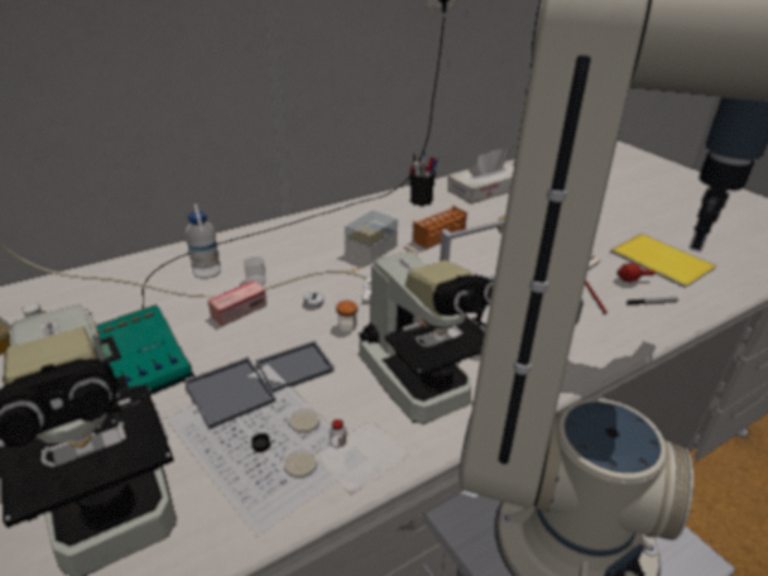

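The top view (768 px scale) shows dishes at (286,343) and (264,375), one cap at (248,345), and the dropper at (293,373). The broad tray is at (250,284), the narrow tray at (305,284), the rail at (508,283), and the defenders at (470,340) and (530,350). The side view shows the same dishes, cap and dropper, with the arm hiding the rail.

Run:
```python
from h import *
z=np.load('last_top.npz'); im,d=z['im'],z['d']; W=cloud('top',d)
def reg(x0,x1,y0,y1):
    m=np.zeros(d.shape,bool); s=2/3
    m[int(y0*s):int(y1*s),int(x0*s):int(x1*s)]=1; return m
def rect(name,m):
    if m.sum()<5: print(name,'few',m.sum());return
    n,l,st,_=cv2.connectedComponentsWithStats(m.astype(np.uint8))
    for k in range(1,n):
        if st[k,4]<12: continue
        P=W[l==k]; P=P[np.isfinite(P).all(1)]
        r=cv2.minAreaRect(P[:,:2].astype(np.float32))
        print(name,st[k,4],'mean',P.mean(0).round(1),'rect',np.round(r[0],1),np.round(r[1],1),round(r[2],1),'z',np.percentile(P[:,2],[2,50,98]).round(1))
Z=W[...,2]
print('table z',np.nanmedian(Z[reg(330,400,215,240)]))
g=im.astype(int).sum(2)
rect('rail bar',reg(425,580,250,315)&(Z>160)&(Z<210))
rect('rail base',reg(425,580,250,315)&(Z>3)&(Z<20))
rect('def crown',reg(425,580,318,380)&(Z>118)&(Z<145))
rect('def all',reg(425,580,318,380)&(Z>30)&(Z<145))
rect('dish',reg(205,335,312,412)&(Z>6)&(Z<60))
rect('tray',reg(215,335,250,315)&(g<300))
hsv=cv2.cvtColor(im,cv2.COLOR_RGB2HSV)
rect('dark',reg(200,340,240,415)&(g<150))
rect('microscope',reg(320,425,285,440)&(Z>20))
for p in [(286,343),(264,375),(248,345),(293,373),(250,284),(305,284),(470,340),(530,350)]:
    print(p,im[int(p[1]/1.5),int(p[0]/1.5)],W[int(p[1]/1.5),int(p[0]/1.5)].round(1))
def crop(x0,x1,y0,y1):
    return cv2.resize(im[y0:y1,x0:x1,::-1],(400,300),interpolation=cv2.INTER_CUBIC)
cv2.imwrite('pics/crop1.png',np.hstack([crop(130,250,160,280-0)[:, :],crop(270,390,165,255)]))
```

```text
table z -0.30716090111127414
rail bar 306 mean [ 550.8 -274.8  183.3] rect [ 551.  -272.9] [212.2  22.6] 85.5 z [174.2 183.2 192.4]
rail base 1221 mean [ 547.3 -272.5    8.1] rect [ 548.8 -270.9] [227.8 113. ] 88.4 z [ 3.3  7.9 14.3]
rail base 18 mean [ 580.  -439.6    4.7] rect [ 580.2 -441.9] [14.4 31.8] 0.3 z [3.2 4.7 6.6]
rail base 12 mean [ 485.3 -357.1    4.7] rect [ 485.9 -357.1] [11.1 14.4] 88.0 z [3.  4.9 7.1]
def crown 101 mean [ 414.6 -196.   128.5] rect [ 414.7 -197.9] [17.9 80.1] 10.1 z [118.4 130.9 137.4]
def crown 96 mean [ 391.9 -336.3  129.7] rect [ 391.6 -336.9] [67.9 17.6] 79.3 z [119.  132.  137.5]
def all 405 mean [ 415.  -194.9   82.4] rect [ 415.6 -198.3] [ 55.3 133.3] 9.0 z [ 37.1  64.2 135.5]
def all 430 mean [ 392.1 -332.4   81.6] rect [ 391.5 -338.9] [133.9  55.3] 80.2 z [ 36.2  64.2 136.7]
dish 204 mean [401.4 235.7  13.7] rect [401.7 235.5] [53.8 54.1] 24.7 z [ 7.3 13.5 20.3]
dish 15 mean [400.3 329.7  12.3] rect [397.9 330.5] [14.9 30.5] 68.0 z [ 6.9 11.3 23.1]
dish 200 mean [321.8 281.2  13.5] rect [322.3 281.5] [53.2 53.9] 16.9 z [ 7.3 13.6 19.7]
dish 
[... 278 characters left out ...]
381.8  27.3] rect [609.9 386.8] [12.5 45.1] 10.1 z [ 3.3 27.7 56.3]
tray 1858 mean [536.2 282.8   4.6] rect [534.1 259.2] [132.2 261.1] 1.4 z [-2.7  4.  16.4]
dark 59 mean [612.2 409.9  40.9] rect [618.7 414. ] [29.6 51.4] 7.8 z [21.  37.5 60. ]
microscope 3898 mean [365.7   7.8 211.3] rect [381.9   7.7] [157.9 314.5] 86.1 z [ 45.7 224.1 300.7]
(286, 343) [122 118 111] [400.4 231.   16.4]
(264, 375) [120 117 107] [322.3 278.4  14.1]
(248, 345) [53 52 51] [391.4 321.8   4.3]
(293, 373) [104  63  60] [333.  205.6  52.7]
(250, 284) [88 89 95] [537.6 323.2   4.5]
(305, 284) [ 94  97 101] [540.2 191.    2.7]
(470, 340) [47 48 47] [ 416.  -186.9  132.4]
(530, 350) [43 42 42] [ 395.8 -317.4  126. ]
```

View pics/crop1.png

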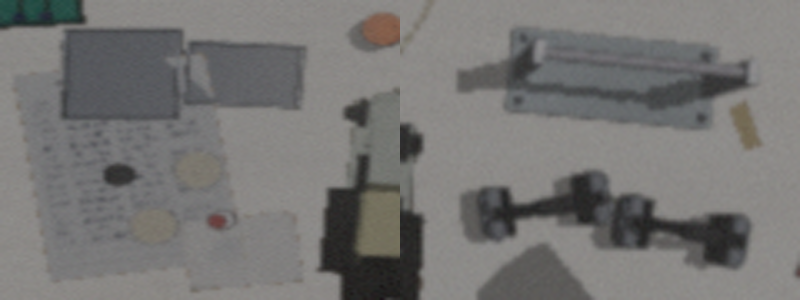

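The crop shows the broad tray on the left and the narrow tray on the right. It also shows one black cap, two dishes, the dropper, the bar running slightly oblique to y, and two defenders with opposite ~10° yaws. Next I'll refine the measurements and print the first move.

```bash
cat >> h.py <<'E'
def ray(n,u,v,z):
    m=ctrl.camera_model(n); T=np.array(m['T'])
    r=T[:3,:3]@np.array([(u-m['cx'])/m['fx'],-(v-m['cy'])/m['fy'],-1.]); o=T[:3,3]
    return (o+r*(z-o[2])/r[2])[:2]
def yaw(): 
    from scipy.spatial.transform import Rotation as R
    q=ctrl.observe()['eef_rot']; M=R.from_quat(q[[1,2,3,0]]).as_matrix(); return np.degrees(np.arctan2(M[1,1],M[0,1])),M
def go(x,y,z,psi=None):
    """print shift in tool axes after turning to psi (deg, mod 180)"""
    s=ctrl.observe(); a,M=yaw(); p=s['ee_pos']
    turn=0 if psi is None else -((psi-a+90)%180-90)   # about tool z
    b=np.radians(a-turn); d=np.array([x,y,z])-p
    print('now',p.round(1),'yaw',round(a,2),'q6',np.degrees(s['joint_pos'][5]).round(0),'turn az',round(turn,1),'then tool shift mm',
      np.round([-np.sin(b)*d[0]+np.cos(b)*d[1],np.cos(b)*d[0]+np.sin(b)*d[1],-d[2]],1),'tilt',M[:2,2].round(3),'w',round(s['width'],1),'F',s['contact_force'].round(1),'t',s['t'])
def small(n='top'):
    """dishes and dark caps left of the microscope, by rays"""
    im,d=grab(n); g=im.astype(int).sum(2); W=cloud(n,d)
    area=(W[...,0]>250)&(W[...,0]<480)&(W[...,1]>130)&(W[...,1]<420)
    lab=cv2.cvtColor(im,cv2.COLOR_RGB2LAB).astype(int)
    for nm,mk,z in(('dark',area&(g<200),16),('dish',area&(W[...,2]>6)&(W[...,2]<25),14)):
        k,l,st,c=cv2.connectedComponentsWithStats(mk.astype(np.uint8))
        for i in range(1,k):
            if st[i,4]>25: print(nm,st[i,2:5],ray(n,*c[i],z).round(1))
    return im,d
E
python3 - <<'E'
from h import *
z=np.load('last_top.npz'); im,d=z['im'],z['d']; W=cloud('top',d); Z=W[...,2]
X,Y=W[...,0],W[...,1]
# bar
m=(Z>160)&(Z<200)&(X>500)&(X<600)&(Y<-190)&(Y>-350); P=W[m]
f=cv2.fitLine(P[:,:2].astype(np.float32),cv2.DIST_HUBER,0,.01,.01).ravel(); print('bar',m.sum(),f,np.degrees(np.arctan2(f[1],f[0])),'yspan')
m2=(Z>165)&(Z<205)&(X>500)&(X<600)&(Y<-120)&(Y>-420); print('ends',np.percentile(Y[m2],[0,2,98,100]), (Y[m2].min()+Y[m2].max())/2)
# crown
for y0,y1 in((-225,-165),(-365,-305)):
    m=(Z>118)&(Z<145)&(X>350)&(X<460)&(Y>y0)&(Y<y1); print('crown',m.sum(),np.median(W[m],0).round(1),W[m].mean(0).round(1))
# trays via colour, rays at z=14
hsv=cv2.cvtColor(im,cv2.COLOR_RGB2HSV); g=im.astype(int).sum(2)
m=((g<310)&(X>460)&(X<620)&(Y>115)&(Y<400)).astype(np.uint8); m=cv2.morphologyEx(m,cv2.MORPH_OPEN,np.ones((3,3)))
for a,b in((125,247),(260,395)):
    mm=m.astype(bool)&(Y>a)&(Y<b); v,u=np.nonzero(mm); q=np.array([ray('top',i,j,10) for i,j in zip(u,v)],np.float32); r=cv2.minAreaRect(q); print('tray',mm.sum(),r, np.percentile(q,[1,99],0))
small()
s=ctrl.observe(); go(415,-198,250,9)
E
```

```text
bar 196 [ 8.0596626e-02  9.9674678e-01  5.5136725e+02 -2.7121548e+02] 85.37714 yspan
ends [-378.63498597 -376.54452077 -168.47938994 -166.72982112] -272.6824035462541
crown 91 [ 413.4 -194.   131.5] [ 414.4 -194.4  129.5]
crown 91 [ 392.7 -334.5  132.1] [ 392.  -335.2  130.3]
tray 700 ((537.1655883789062, 186.9544219970703), (117.27084350585938, 88.97538757324219), 88.90262603759766) [[494.02731476 129.34858582]
 [581.70126831 244.42138672]]
tray 1305 ((546.1972045898438, 332.1617736816406), (153.95358276367188, 147.83538818359375), 1.019040584564209) [[472.47364502 261.0530835 ]
 [618.87824463 396.00322754]]
dark [ 9  8 54] [393.2 317.9]
dish [24  2 31] [474.1 296. ]
dish [ 18  16 204] [401.3 235.2]
dish [ 16  15 199] [322.2 280.7]
now [ 224.5 -501.7  230.6] yaw 114.11 q6 -16.0 turn az -74.9 then tool shift mm [-270.1 -235.6  -19.4] tilt [-0.001  0.001] w 85.2 F [-1.   1.1  0.5] t 0.15
```

Emit:
drive_tool(deltas="0 0 -0.004 0 0 -7.5 1;0 0 -0.004 0 0 -7.5 1;0 0 -0.004 0 0 -7.5 1;0 0 -0.004 0 0 -7.5 1;0 0 -0.004 0 0 -7.5 1", grip_force=40)

```text
t: 0.65
ee_pos: [224.6, -501.8, 251.0]
eef_rot: [0.0, -0.514, 0.858, 0.0]
contact_force: [-0.3, -0.1, -1.2]
width: 85.2
gripper_force: 0.0
```

Emit:
drive_tool(deltas="0 0 0 0 0 -7.5 1;0 0 0 0 0 -7.5 1;0 0 0 0 0 -7.5 1;0 0 0 0 0 -7.5 1;0 0 0 0 0 -7.5 1")

```text
t: 1.15
ee_pos: [224.6, -501.8, 250.9]
eef_rot: [-0.0, 0.763, -0.647, -0.0]
contact_force: [0.0, 0.4, -0.4]
width: 85.1
gripper_force: 0.0
```

Emit:
drive_tool(deltas="-0.034 -0.029 0 0 0 0 1;-0.034 -0.029 0 0 0 0 1;-0.034 -0.029 0 0 0 0 1;-0.034 -0.029 0 0 0 0 1;-0.034 -0.029 0 0 0 0 1")

```text
t: 1.65
ee_pos: [341.3, -309.5, 251.1]
eef_rot: [-0.0, 0.761, -0.649, -0.0]
contact_force: [1.5, -0.2, 0.4]
width: 85.4
gripper_force: 0.0
```

Emit:
drive_tool(deltas="-0.034 -0.029 0 0 0 0 1;-0.034 -0.029 0 0 0 0 1;-0.034 -0.029 0 0 0 0 1;0 0 0 0 0 0 1")

```text
t: 2.05
ee_pos: [412.5, -193.0, 250.8]
eef_rot: [-0.0, 0.763, -0.647, -0.0]
contact_force: [0.6, -0.3, -0.2]
width: 85.5
gripper_force: 0.0
```

```bash
python3 -c "
from h import *
go(414.5,-197,111,9)
im,d=grab('side'); cv2.imwrite('pics/s1.png',cv2.resize(im[...,::-1],(768,576)))"
```

```text
now [ 412.5 -193.   250.8] yaw -170.58 q6 15.0 turn az 0.4 then tool shift mm [  4.3  -1.3 139.8] tilt [-0.     0.001] w 85.5 F [ 0.6 -0.3 -0.2] t 2.05
```

View pics/s1.png

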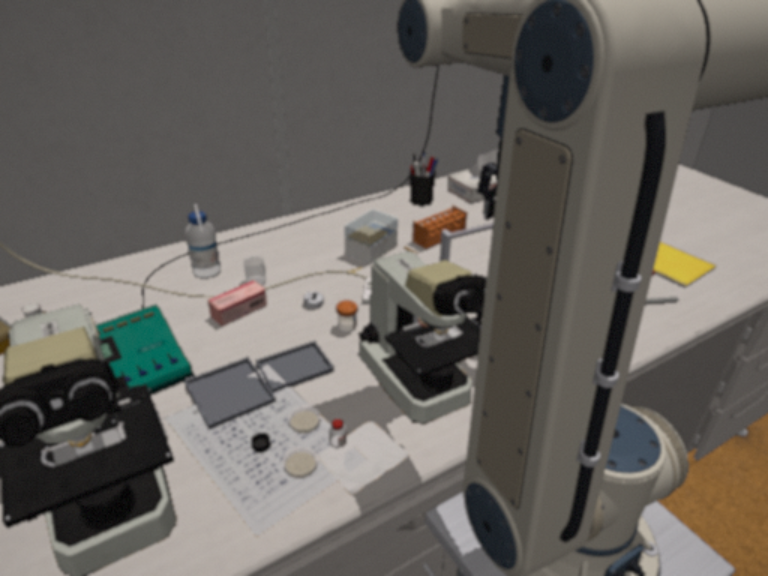

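The arm hides the rail area from the side camera, and the small things are unchanged. Descending onto defender A.

Emit:
drive_tool(deltas="0.004 -0.001 0.02 0 0 0 1;0 0 0.03 0 0 0 1;0 0 0.03 0 0 0 1;0 0 0.03 0 0 0 1;0 0 0.02 0 0 0 1")

```text
t: 2.6
ee_pos: [410.6, -201.0, 119.1]
eef_rot: [0.001, 0.761, -0.649, -0.001]
contact_force: [-0.1, -0.1, 0.6]
width: 85.8
gripper_force: 0.0
```

Emit:
drive_tool(deltas="0 0 0.01 0 0 0 1;0 0 0 0 0 0 0.1;0 0 0 0 0 0 0;0 0 0 0 0 0 0;0 0 0 0 0 0 0")

```text
t: 3.1
ee_pos: [413.0, -200.7, 112.3]
eef_rot: [-0.001, 0.761, -0.649, 0.001]
contact_force: [0.2, 0.6, -0.1]
width: 28.3
gripper_force: 0.0
```

Emit:
drive_tool(deltas="0 0 0 0 0 0 0;0 0 0 0 0 0 0;0 0 0 0 0 0 0;0 0 0 0 0 0 0;0 0 0 0 0 0 0")

```text
t: 3.6
ee_pos: [413.0, -200.6, 111.9]
eef_rot: [-0.0, 0.761, -0.649, 0.001]
contact_force: [0.6, 1.5, 5.4]
width: 17.0
gripper_force: 44.9
```

Emit:
drive_tool(deltas="0 0 -0.03 0 0 0 0;0 0 -0.04 0 0 0 0;0 0 -0.04 0 0 0 0;0 0 -0.04 0 0 0 0;0 0 -0.04 0 0 0 0")

```text
t: 4.1
ee_pos: [411.3, -200.2, 301.9]
eef_rot: [0.0, 0.761, -0.649, -0.001]
contact_force: [0.8, -0.2, -2.1]
width: 16.9
gripper_force: 43.9
```

Emit:
drive_tool(deltas="0 0 -0.02 0 0 -7.6 0;0 0 -0.02 0 0 -7.6 0;0 0 0 0 0 -7.6 0;0 0 0 0 0 -7.6 0;0 0 0 0 0 -7.6 0")

```text
t: 4.6
ee_pos: [411.7, -200.2, 340.1]
eef_rot: [-0.0, 0.932, -0.363, -0.002]
contact_force: [-0.1, 0.1, -0.6]
width: 16.9
gripper_force: 43.9
```

Emit:
drive_tool(deltas="0 0 0 0 0 -7.6 0;0 0 0 0 0 -7.6 0;0 0 0 0 0 -7.6 0;0 0 0 0 0 -7.6 0;0 0 0 0 0 -7.6 0")

```text
t: 5.1
ee_pos: [411.7, -200.3, 340.0]
eef_rot: [-0.0, 0.999, -0.04, -0.002]
contact_force: [-0.5, -0.7, -1.1]
width: 17.3
gripper_force: 43.9
```

```bash
python3 -c "
from h import *
# bar point 45 mm toward +y from middle; crown offset from tool
m=np.array([551.2,-272.7]); u=np.array([.0805,.9967])
for k in(45,-45): print(k,m+k*u)
t=m+45*u
go(*t,335,85.4)
im,d=grab('top'); W=cloud('top',d); Z=W[...,2]
k=(Z>200)&(Z<380)&(W[...,1]<-120); print(k.sum())
cv2.imwrite('pics/t1.png',cv2.resize(im[...,::-1],(768,576))[200:500,350:750])
"
```

```text
45 [ 554.8225 -227.8485]
-45 [ 547.5775 -317.5515]
now [ 411.7 -200.3  340. ] yaw -94.58 q6 92.0 turn az 0.0 then tool shift mm [144.9  16.    5. ] tilt [-0.003  0.001] w 17.3 F [-0.5 -0.7 -1.1] t 5.1
237
```

View pics/t1.png

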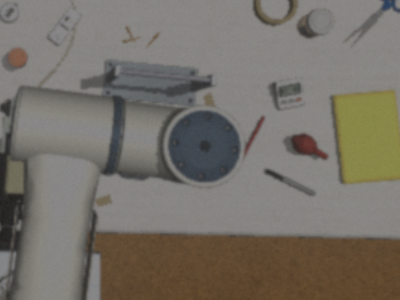

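Emit:
drive_tool(deltas="0.036 0.004 0 0 0 0 0;0.037 0.004 0 0 0 0 0;0.037 0.004 0 0 0 0 0;0.037 0.004 0 0 0 0 0;0 0 0 0 0 0 0")

```text
t: 5.65
ee_pos: [560.3, -228.8, 335.3]
eef_rot: [-0.001, 0.999, -0.044, -0.004]
contact_force: [0.1, 0.8, -2.3]
width: 17.1
gripper_force: 43.4
```

```bash
python3 -c "
from h import *
go(556.8,-227.8,188,85.4)"
```

```text
now [ 560.3 -228.8  335.3] yaw -95.02 q6 92.0 turn az -0.4 then tool shift mm [ -3.5  -0.7 147.3] tilt [-0.009  0.003] w 17.1 F [ 0.1  0.8 -2.3] t 5.65
```

Emit:
drive_tool(deltas="-0.003 0 0 0 0 0 0;0 0 0.03 0 0 0 0;0 0 0.03 0 0 0 0;0 0 0.03 0 0 0 0;0 0 0.03 0 0 0 0")

```text
t: 6.15
ee_pos: [553.0, -228.6, 221.2]
eef_rot: [0.0, 0.999, -0.043, 0.001]
contact_force: [0.4, 0.1, -0.9]
width: 17.3
gripper_force: 43.4
```

Emit:
drive_tool(deltas="0 0 0.01 0 0 0 0;0 0 0 0 0 0 0;0 0 0 0 0 0 0")

```text
t: 6.45
ee_pos: [554.7, -229.2, 213.4]
eef_rot: [0.001, 0.999, -0.043, 0.001]
contact_force: [0.0, -0.1, -2.3]
width: 16.9
gripper_force: 43.4
```

```bash
python3 -c "
from h import *
go(556.8,-227.8,188,85.4)"
```

```text
now [ 554.7 -229.2  213.4] yaw -94.91 q6 93.0 turn az -0.3 then tool shift mm [ 1.9 -1.5 25.4] tilt [ 0.003 -0.001] w 16.9 F [ 0.  -0.1 -2.3] t 6.45
```

Emit:
drive_tool(deltas="0.002 0 0.01 0 0 0 0;0 0 0.008 0 0 0 0;0 0 0.002 0 0 0 0;0 0 0 0 0 0 0")

```text
t: 6.85
ee_pos: [556.2, -228.8, 190.7]
eef_rot: [-0.0, 0.999, -0.043, -0.001]
contact_force: [-0.2, 0.3, -1.5]
width: 17.4
gripper_force: 43.4
```

Emit:
drive_tool(deltas="0 0 0.003 0 0 0 0;0 0 0 0 0 0 0")

```text
t: 7.05
ee_pos: [556.4, -228.8, 188.1]
eef_rot: [-0.0, 0.999, -0.043, -0.0]
contact_force: [-0.3, -0.4, -1.2]
width: 17.3
gripper_force: 43.4
```

Emit:
drive_tool(deltas="0 0 0.002 0 0 0 0;0 0 0 0 0 0 0")

```text
t: 7.25
ee_pos: [556.6, -229.0, 187.6]
eef_rot: [0.0, 0.999, -0.043, 0.001]
contact_force: [-1.4, 1.8, 4.0]
width: 17.1
gripper_force: 44.2
```

Emit:
drive_tool(deltas="0 0 0 0 0 0 0.3;0 0 0 0 0 0 0.4;0 0 0 0 0 0 0.45;0 0 0 0 0 0 0.45;0 0 -0.01 0 0 0 0.45")

```text
t: 7.75
ee_pos: [555.6, -228.6, 195.1]
eef_rot: [-0.0, 0.999, -0.043, -0.002]
contact_force: [-0.1, -0.2, -1.1]
width: 38.3
gripper_force: 0.0
```

Emit:
drive_tool(deltas="0 0 -0.03 0 0 0 0.45;0 0 -0.04 0 0 0 0.45;0 0 -0.04 0 0 0 1;0 0 0 0 0 0 1")

```text
t: 8.15
ee_pos: [558.1, -230.3, 314.0]
eef_rot: [0.002, 0.999, -0.043, 0.006]
contact_force: [0.2, -1.2, 0.7]
width: 66.2
gripper_force: 0.0
```

```bash
python3 -c "
from h import *
go(391.7,-337,111,-9.8)
im,d=grab('top'); W=cloud('top',d);cv2.imwrite('pics/t2.png',cv2.resize(im[...,::-1],(768,576))[200:500,350:750])
im,d=grab('side');cv2.imwrite('pics/s2.png',cv2.resize(im[...,::-1],(768,576)))
"
```

```text
now [ 558.1 -230.3  314. ] yaw -94.91 q6 93.0 turn az -85.1 then tool shift mm [-133.5 -145.8  203. ] tilt [ 0.012 -0.005] w 66.2 F [ 0.2 -1.2  0.7] t 8.15
```

View pics/t2.png

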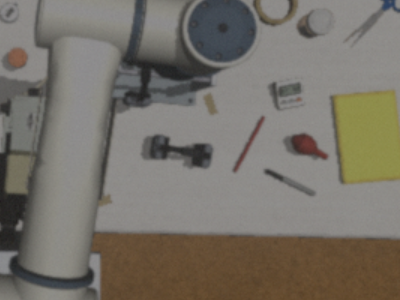

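Emit:
drive_tool(deltas="0 0 0 0 0 7.9 1;0 0 0 0 0 7.9 1;0 0 0 0 0 7.9 1;0 0 0 0 0 7.9 1;0 0 0 0 0 7.9 1")

```text
t: 8.75
ee_pos: [556.0, -228.7, 305.2]
eef_rot: [0.0, 0.925, -0.38, -0.001]
contact_force: [-0.4, -0.1, 0.9]
width: 85.2
gripper_force: 0.0
```

Emit:
drive_tool(deltas="0 0 0 0 0 7.9 1;0 0 0 0 0 7.9 1;0 0 0 0 0 7.9 1;0 0 0 0 0 7.9 1;0 0 0 0 0 7.9 1")

```text
t: 9.25
ee_pos: [556.0, -228.7, 305.2]
eef_rot: [0.001, 0.742, -0.671, -0.001]
contact_force: [-0.4, 0.1, -0.0]
width: 85.5
gripper_force: 0.0
```

Emit:
drive_tool(deltas="0 0 0 0 0 7.9 1;0 0 0 0 0 7.9 1;0.033 0.036 0 0 0 0 1;0.033 0.036 0 0 0 0 1;0.033 0.036 0 0 0 0 1")

```text
t: 9.75
ee_pos: [431.5, -308.6, 305.2]
eef_rot: [-0.001, -0.645, 0.764, 0.001]
contact_force: [0.0, -1.0, 0.8]
width: 85.3
gripper_force: 0.0
```

Emit:
drive_tool(deltas="0.033 0.036 0.03 0 0 0 1;0 0 0.03 0 0 0 1;0 0 0 0 0 0 1;0 0 0 0 0 0 1")

```text
t: 10.15
ee_pos: [397.3, -331.3, 250.2]
eef_rot: [-0.001, -0.645, 0.764, 0.001]
contact_force: [0.6, 0.2, 0.5]
width: 85.1
gripper_force: 0.0
```

```bash
python3 -c "
from h import *
go(391.7,-337,111,-9.8)
"
```

```text
now [ 397.3 -331.3  250.2] yaw 170.32 q6 13.0 turn az 0.1 then tool shift mm [  6.5   4.6 139.2] tilt [-0.002  0.   ] w 85.1 F [0.6 0.2 0.5] t 10.15
```

Emit:
drive_tool(deltas="0.005 0.004 0.02 0 0 0 1;0 0 0.03 0 0 0 1;0 0 0.03 0 0 0 1;0 0 0.03 0 0 0 1;0 0 0.02 0 0 0 1")

```text
t: 10.65
ee_pos: [393.9, -335.3, 119.5]
eef_rot: [-0.0, -0.646, 0.764, 0.0]
contact_force: [0.5, -0.2, 0.8]
width: 85.6
gripper_force: 0.0
```

Emit:
drive_tool(deltas="0 0 0.01 0 0 0 1;0 0 0 0 0 0 0.1;0 0 0 0 0 0 0;0 0 0 0 0 0 0;0 0 0 0 0 0 0")

```text
t: 11.15
ee_pos: [393.4, -336.0, 111.3]
eef_rot: [0.0, -0.645, 0.764, -0.001]
contact_force: [-0.1, 1.2, -0.5]
width: 28.4
gripper_force: 0.0
```

Emit:
drive_tool(deltas="0 0 0 0 0 0 0;0 0 0 0 0 0 0;0 0 0 0 0 0 0;0 0 0 0 0 0 0;0 0 0 0 0 0 0")

```text
t: 11.65
ee_pos: [393.3, -336.0, 111.1]
eef_rot: [0.0, -0.645, 0.764, -0.001]
contact_force: [0.6, 0.5, 5.4]
width: 17.2
gripper_force: 40.0
```

Emit:
drive_tool(deltas="0 0 -0.03 0 0 0 0;0 0 -0.04 0 0 0 0;0 0 -0.04 0 0 0 0;0 0 -0.04 0 0 0 0;0 0 -0.04 0 0 0 0")

```text
t: 12.15
ee_pos: [392.1, -335.2, 301.2]
eef_rot: [-0.0, -0.645, 0.764, 0.001]
contact_force: [1.5, -0.9, -1.6]
width: 17.0
gripper_force: 39.6
```

```bash
python3 -c "
from h import *
go(549.5,-317.5,345,85.4)
im,d=grab('top'); cv2.imwrite('pics/t3.png',cv2.resize(im[...,::-1],(768,576))[200:500,350:750])
"
```

```text
now [ 392.1 -335.2  301.2] yaw 170.3 q6 13.0 turn az 84.9 then tool shift mm [-155.4   30.3  -43.8] tilt [-0.001  0.001] w 17.0 F [ 1.5 -0.9 -1.6] t 12.15
```

View pics/t3.png

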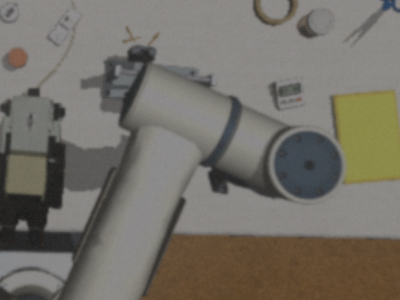

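A's far cup is at (143,52), hanging square over the bar; B is gripped. Turning and carrying B.

Emit:
drive_tool(deltas="0 0 -0.02 0 0 7.7 0;0 0 -0.02 0 0 7.7 0;0 0 0 0 0 7.7 0;0 0 0 0 0 7.7 0;0 0 0 0 0 7.7 0")

```text
t: 12.7
ee_pos: [392.6, -335.4, 339.2]
eef_rot: [-0.0, -0.354, 0.935, 0.001]
contact_force: [-0.5, -0.5, -1.9]
width: 17.0
gripper_force: 39.6
```

Emit:
drive_tool(deltas="0 0 0 0 0 7.7 0;0 0 0 0 0 7.7 0;0 0 0 0 0 7.7 0;0 0 0 0 0 7.7 0;0 0 0 0 0 7.7 0")

```text
t: 13.2
ee_pos: [392.5, -335.4, 339.1]
eef_rot: [-0.001, -0.026, 1.0, 0.001]
contact_force: [-0.1, 0.1, -1.4]
width: 17.4
gripper_force: 39.6
```

Emit:
drive_tool(deltas="0 0 0 0 0 7.8 0;-0.038 0.007 0 0 0 0 0;-0.038 0.007 0 0 0 0 0;-0.038 0.007 0 0 0 0 0;-0.038 0.007 0 0 0 0 0")

```text
t: 13.7
ee_pos: [547.6, -319.2, 339.2]
eef_rot: [-0.001, 0.039, 0.999, 0.0]
contact_force: [0.4, 0.1, -0.3]
width: 17.4
gripper_force: 39.6
```

Emit:
drive_tool(deltas="0 0 0 0 0 0 0;0 0 0 0 0 0 0")

```text
t: 13.9
ee_pos: [547.1, -319.3, 337.8]
eef_rot: [-0.002, 0.039, 0.999, 0.001]
contact_force: [-0.4, -0.5, -1.5]
width: 17.2
gripper_force: 39.6
```

```bash
python3 -c "
from h import *
go(549.5,-317.5,188,85.4)
"
```

```text
now [ 547.1 -319.3  337.8] yaw 85.56 q6 -78.0 turn az 0.2 then tool shift mm [ -2.3   1.9 149.8] tilt [-0.004  0.001] w 17.2 F [-0.4 -0.5 -1.5] t 13.9
```

Emit:
drive_tool(deltas="-0.001 0 0.03 0 0 0 0;0 0 0.03 0 0 0 0;0 0 0.03 0 0 0 0;0 0 0.03 0 0 0 0;0 0 0.01 0 0 0 0")

```text
t: 14.4
ee_pos: [544.9, -319.1, 207.3]
eef_rot: [-0.002, 0.04, 0.999, 0.001]
contact_force: [-1.1, 0.1, -1.2]
width: 17.4
gripper_force: 39.6
```

Emit:
drive_tool(deltas="0 0 0.01 0 0 0 0;0 0 0.004 0 0 0 0;0 0 0 0 0 0 0;0 0 0 0 0 0 0")

```text
t: 14.8
ee_pos: [547.9, -320.1, 197.4]
eef_rot: [0.001, 0.039, 0.999, -0.0]
contact_force: [0.9, -0.2, -0.4]
width: 17.4
gripper_force: 39.6
```

Emit:
drive_tool(deltas="0 0 0.003 0 0 0 0;0 0 0 0 0 0 0")

```text
t: 15.0
ee_pos: [547.6, -319.6, 193.2]
eef_rot: [0.0, 0.039, 0.999, 0.0]
contact_force: [0.1, -0.3, -1.6]
width: 17.4
gripper_force: 39.6
```

Emit:
drive_tool(deltas="0 0 0.004 0 0 0 0;0 0 0 0 0 0 0")

```text
t: 15.2
ee_pos: [547.2, -319.5, 188.4]
eef_rot: [-0.0, 0.039, 0.999, 0.0]
contact_force: [0.0, -0.2, -1.8]
width: 17.3
gripper_force: 39.6
```

Emit:
drive_tool(deltas="0 0 0.002 0 0 0 0;0 0 0 0 0 0 0")

```text
t: 15.4
ee_pos: [547.5, -319.8, 187.2]
eef_rot: [0.0, 0.039, 0.999, -0.0]
contact_force: [0.7, -0.1, -0.2]
width: 17.4
gripper_force: 39.8
```

Emit:
drive_tool(deltas="0 0 0.001 0 0 0 0;0 0 0 0 0 0 0")

```text
t: 15.6
ee_pos: [547.5, -319.8, 187.0]
eef_rot: [0.0, 0.039, 0.999, -0.0]
contact_force: [-0.9, 1.7, 4.2]
width: 17.3
gripper_force: 40.4
```

Emit:
drive_tool(deltas="0 0 0 0 0 0 0.3;0 0 0 0 0 0 0.4;0 0 0 0 0 0 0.45;0 0 0 0 0 0 0.45;0 0 -0.01 0 0 0 0.45")

```text
t: 16.1
ee_pos: [546.7, -319.3, 194.8]
eef_rot: [-0.002, 0.039, 0.999, 0.001]
contact_force: [-0.8, -0.2, -1.0]
width: 38.0
gripper_force: 0.0
```

Emit:
drive_tool(deltas="0 0 -0.03 0 0 0 0.45;0 0 -0.04 0 0 0 0.45;0 0 -0.04 0 0 0 0.8;0 0 -0.045 0 0 0 0.8;0 0 -0.045 0 0 0 0.8")

```text
t: 16.6
ee_pos: [546.5, -319.6, 399.2]
eef_rot: [0.001, 0.039, 0.999, -0.0]
contact_force: [1.8, -1.2, 0.6]
width: 68.4
gripper_force: 0.0
```

Emit:
drive_tool(deltas="0.03 0 -0.03 0 0 0 0.8;0.045 0 0 0 0 0 0.8;0.045 0 0 0 0 0 0.8;0.045 0 0 0 0 0 0.8;0 0 0 0 0 0 0.8")

```text
t: 17.1
ee_pos: [377.8, -306.6, 430.1]
eef_rot: [0.002, 0.04, 0.999, -0.002]
contact_force: [-0.2, 0.4, 0.8]
width: 68.1
gripper_force: 0.0
```

```bash
python3 -c "
from h import *
go(390,0,430)
im,d=small(); cv2.imwrite('pics/t4.png',cv2.resize(im[...,::-1],(768,576))[200:500,100:700])
"
```

```text
now [ 377.8 -306.6  430.1] yaw 85.38 q6 -74.0 turn az 0 then tool shift mm [1.250e+01 3.066e+02 1.000e-01] tilt [ 0.005 -0.004] w 68.1 F [-0.2  0.4  0.8] t 17.1
dark [ 9  8 53] [393.4 317.8]
dish [36  3 52] [474.1 325.8]
dish [ 17  16 203] [401.5 235.8]
dish [ 17  16 202] [322.3 281. ]
```

View pics/t4.png

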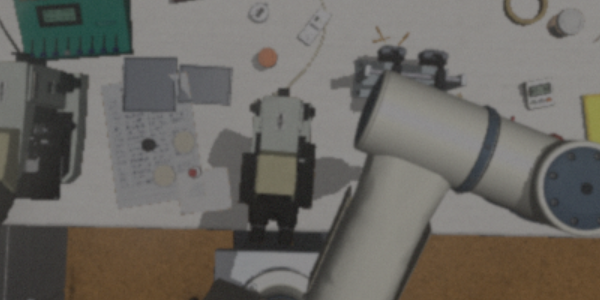

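Both defenders hang on the bar, cups at (390,52) and (432,57), and the small things are unmoved. Swinging over the microscope to the dishes.

Emit:
drive_tool(deltas="0.002 0.045 0 0 0 0 0.8;0.002 0.045 0 0 0 0 0.8;0.002 0.045 0 0 0 0 0.8;0.002 0.045 0 0 0 0 0.8;0.002 0.045 0 0 0 0 0.8")

```text
t: 17.65
ee_pos: [390.9, -79.8, 426.5]
eef_rot: [0.0, 0.039, 0.999, 0.0]
contact_force: [1.7, 0.1, 0.1]
width: 68.2
gripper_force: 0.0
```

Emit:
drive_tool(deltas="0.002 0.045 0 0 0 0 0.8;0.002 0.045 0 0 0 0 0.8;0.002 0.045 0 0 0 0 0.8;0.002 0.045 0 0 0 0 0.8;0.002 0.045 0 0 0 0 0.8")

```text
t: 18.15
ee_pos: [398.2, 145.9, 426.6]
eef_rot: [0.0, 0.039, 0.999, 0.0]
contact_force: [1.2, -0.1, 0.8]
width: 68.4
gripper_force: 0.0
```

Emit:
drive_tool(deltas="0.001 0.045 0 0 0 -4 1;0 0.045 0 0 0 0 1;0 0 0.04 0 0 0 1;0 0 0.04 0 0 0 1;0 0 0.04 0 0 0 1")

```text
t: 18.65
ee_pos: [401.3, 234.6, 304.7]
eef_rot: [-0.0, 0.004, 1.0, 0.0]
contact_force: [0.0, 0.8, -0.3]
width: 85.7
gripper_force: 0.0
```

Emit:
drive_tool(deltas="0 0 0.04 0 0 0 1;0 0 0.04 0 0 0 1;0 0 0.04 0 0 0 1;0 0 0.04 0 0 0 1;0 0 0 0 0 0 1")

```text
t: 19.15
ee_pos: [398.4, 231.5, 141.3]
eef_rot: [-0.004, 0.005, 1.0, -0.004]
contact_force: [-0.0, 0.1, 0.0]
width: 85.5
gripper_force: 0.0
```

```bash
python3 -c "
from h import *
go(401.5,235.5,-1,90)
print(ctrl.observe()['joint_pos'].round(2))
for nm,u,v in(('narrow',203.8,189.8),('broad',166.9,189.2)): print(nm,ray('top',u,v,12))
"
```

```text
now [398.4 231.5 141.3] yaw 89.48 q6 -140.0 turn az -0.5 then tool shift mm [ -3.1   4.  142.3] tilt [-0.009 -0.007] w 85.5 F [-0.   0.1  0. ] t 19.15
[ 0.87  0.14 -0.27 -0.   -1.17 -2.45]
narrow [536.61517927 186.72422318]
broad [536.34539843 318.26123899]
```

Emit:
drive_tool(deltas="0 0.001 0.04 0 0 0 1;0 0 0.04 0 0 0 1;0 0 0.03 0 0 0 1;0 0 0 0 0 0 1;0 0 0 0 0 0 1")

```text
t: 19.65
ee_pos: [402.7, 235.7, 38.2]
eef_rot: [0.001, 0.004, 1.0, 0.0]
contact_force: [0.3, -0.2, 0.2]
width: 85.6
gripper_force: 0.0
```

```bash
python3 -c "
from h import *
go(401.5,235.5,-1,90)
"
```

```text
now [402.7 235.7  38.2] yaw 89.57 q6 -140.0 turn az -0.4 then tool shift mm [ 1.2 -0.2 39.2] tilt [0.002 0.001] w 85.6 F [ 0.3 -0.2  0.2] t 19.65
```

Emit:
drive_tool(deltas="0.001 0 0.02 0 0 0 1;0 0 0.015 0 0 0 1;0 0 0.002 0 0 0 0.8;0 0 0 0 0 0 0.7;0 0 0 0 0 0 0.65")

```text
t: 20.15
ee_pos: [401.4, 235.6, 1.0]
eef_rot: [0.001, 0.004, 1.0, 0.001]
contact_force: [0.2, 0.8, 0.8]
width: 55.4
gripper_force: 0.1
```

Emit:
drive_tool(deltas="0 0 0 0 0 0 0.5;0 0 0 0 0 0 0.5;0 0 0 0 0 0 0.5;0 0 0 0 0 0 0.5", grip_force=30)

```text
t: 20.55
ee_pos: [401.5, 235.6, 1.3]
eef_rot: [0.002, 0.004, 1.0, 0.001]
contact_force: [-1.8, 0.6, 7.1]
width: 53.7
gripper_force: 30.3
```

Emit:
drive_tool(deltas="0 0 -0.01 0 0 0 0.5;0 0 -0.02 0 0 0 0.5;0 0 -0.02 0 0 0 0.5;0 0 0 0 0 0 0.5")

```text
t: 20.95
ee_pos: [402.0, 236.0, 52.9]
eef_rot: [0.003, 0.004, 1.0, 0.002]
contact_force: [0.7, -0.6, -0.7]
width: 54.3
gripper_force: 31.7
```

```bash
python3 -c "
from h import *
go(507.5,320,7,90)
im,d=grab('side'); cv2.imwrite('pics/s5.png',cv2.resize(im[150:384,80:340,::-1],(650,585)))
"
```

```text
now [402.  236.   52.9] yaw 89.55 q6 -140.0 turn az -0.4 then tool shift mm [-105.5   84.    45.9] tilt [0.005 0.004] w 54.3 F [ 0.7 -0.6 -0.7] t 20.95
```

View pics/s5.png

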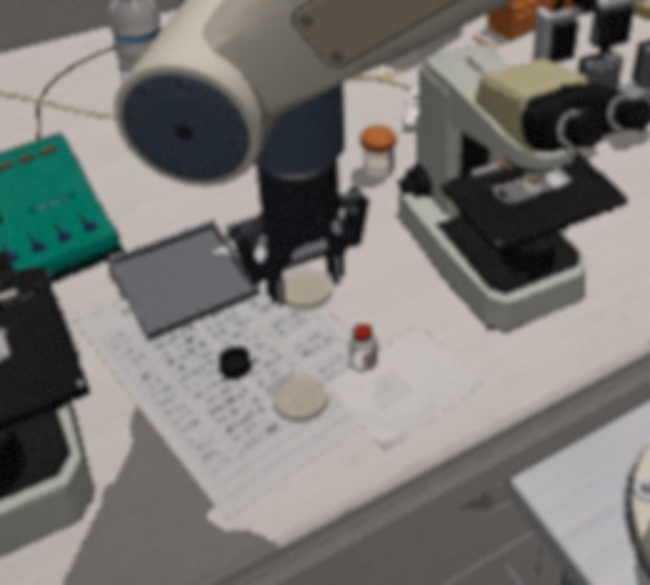

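The dish at (305,290) is held between the fingers; the cap, the other dish and the dropper are undisturbed. Placing it in the far half of the broad tray.

Emit:
drive_tool(deltas="-0.041 0.021 0 0 0 0 0.5;-0.041 0.021 0 0 0 0 0.5;-0.041 0.021 0 0 0 0 0.5;-0.041 0.021 0 0 0 0 0.5;0 0 0 0 0 0 0.5")

```text
t: 21.5
ee_pos: [568.4, 318.2, 46.5]
eef_rot: [-0.0, 0.005, 1.0, -0.001]
contact_force: [-2.3, -0.4, 0.1]
width: 54.0
gripper_force: 31.7
```

Emit:
drive_tool(deltas="0 0 0.02 0 0 0 0.5;0 0 0.01 0 0 0 0.5;0 0 0 0 0 0 0.5;0 0 0 0 0 0 0.5")

```text
t: 21.9
ee_pos: [564.6, 316.7, 19.4]
eef_rot: [-0.0, 0.004, 1.0, -0.0]
contact_force: [0.4, -0.6, 0.1]
width: 53.9
gripper_force: 31.7
```

```bash
python3 -c "
from h import *
go(565,319,6,90)
"
```

```text
now [564.6 316.7  19.4] yaw 89.53 q6 -134.0 turn az -0.5 then tool shift mm [-0.4  2.3 13.4] tilt [-0.    -0.001] w 53.9 F [ 0.4 -0.6  0.1] t 21.9
```

Emit:
drive_tool(deltas="0 0.002 0.01 0 0 0 0.5;0 0 0.003 0 0 0 0.5;0 0 0 0 0 0 0.5;0 0 0.001 0 0 0 0.5;0 0 0 0 0 0 0.5")

```text
t: 22.4
ee_pos: [565.0, 319.1, 5.5]
eef_rot: [0.0, 0.004, 1.0, 0.0]
contact_force: [-1.4, -0.7, 0.7]
width: 53.7
gripper_force: 31.9
```

Emit:
drive_tool(deltas="0 0 0 0 0 0 0.75;0 0 0 0 0 0 0.75;0 0 0 0 0 0 0.75;0 0 -0.015 0 0 0 0.75;0 0 -0.035 0 0 0 0.75")

```text
t: 22.9
ee_pos: [562.8, 317.5, 52.1]
eef_rot: [-0.003, 0.005, 1.0, -0.002]
contact_force: [0.4, 0.7, 1.0]
width: 63.9
gripper_force: 0.0
```

Emit:
drive_tool(deltas="0.04 -0.007 -0.02 0 0 0 1;0.04 -0.007 0 0 0 0 1;0.04 -0.008 0 0 0 0 1;0.04 -0.008 0 0 0 0 1;0.04 -0.008 0 0 0 0 1")

```text
t: 23.4
ee_pos: [363.2, 282.1, 75.2]
eef_rot: [0.0, 0.004, 1.0, 0.0]
contact_force: [-1.0, 1.7, 0.0]
width: 85.6
gripper_force: 0.0
```

Emit:
drive_tool(deltas="0.042 0 0 0 0 8 1;0 0 0 0 0 8 1;0 0 0 0 0 8 1;0 0 0 0 0 8 1;0 0 0 0 0 8 1")

```text
t: 23.9
ee_pos: [362.9, 254.9, 70.9]
eef_rot: [-0.04, 0.317, 0.948, 0.015]
contact_force: [0.7, 1.2, -0.8]
width: 85.6
gripper_force: 0.0
```

```bash
python3 -c "
from h import *
go(322.3,281,0,45)
print(ctrl.observe()['joint_pos'].round(2))
im,d=grab('side'); cv2.imwrite('pics/s6.png',cv2.resize(im[150:384,80:340,::-1],(650,585)))
"
```

```text
now [362.9 254.9  70.9] yaw 53.04 q6 -175.0 turn az 8.0 then tool shift mm [ 47.1 -10.3  70.9] tilt [-0.067  0.054] w 85.6 F [ 0.7  1.2 -0.8] t 23.9
[ 0.89  0.19 -0.38 -0.1  -1.01 -3.05]
```

View pics/s6.png

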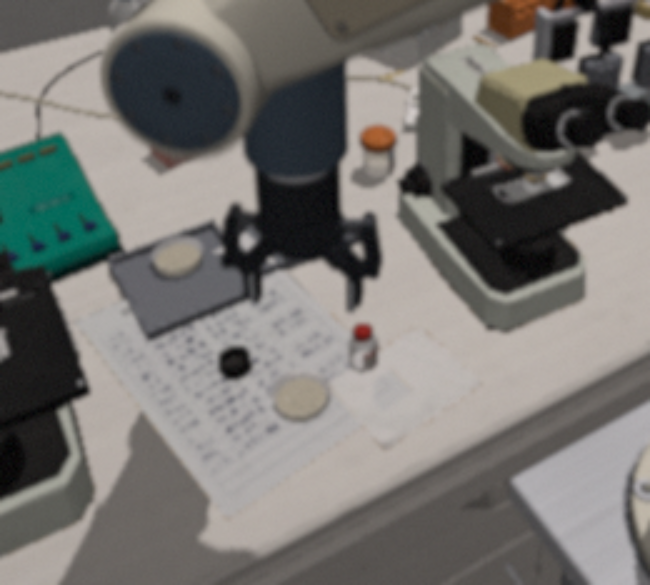

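Dish 1 lies in the tray at (178,257). Wrist joint 6 is at its end stop, so I'll unwind it by a half turn with some height.

Emit:
drive_tool(deltas="0 0 -0.03 0 0 -8 1;0 0 -0.03 0 0 -8 1;0 0 0 0 0 -8 1;0 0 0 0 0 -8 1;0 0 0 0 0 -8 1")

```text
t: 24.45
ee_pos: [366.6, 251.1, 130.4]
eef_rot: [-0.032, -0.03, 0.999, 0.028]
contact_force: [0.8, 0.9, -0.2]
width: 85.4
gripper_force: 0.0
```

Emit:
drive_tool(deltas="0 0 0 0 0 -8 1;0 0 0 0 0 -8 1;0 0 0 0 0 -8 1;0 0 0 0 0 -8 1;0 0 0 0 0 -8 1")

```text
t: 24.95
ee_pos: [366.5, 251.1, 130.2]
eef_rot: [-0.021, -0.37, 0.928, 0.037]
contact_force: [-0.5, 0.2, 0.7]
width: 85.1
gripper_force: 0.0
```

Emit:
drive_tool(deltas="0 0 0 0 0 -8 1;0 0 0 0 0 -8 1;0 0 0 0 0 -8 1;0 0 0 0 0 -8 1;0 0 0 0 0 -8 1")

```text
t: 25.45
ee_pos: [366.5, 251.1, 130.1]
eef_rot: [-0.008, -0.665, 0.746, 0.042]
contact_force: [-0.6, -0.0, 0.1]
width: 85.4
gripper_force: 0.0
```

Emit:
drive_tool(deltas="0 0 0 0 0 -8 1;0 0 0 0 0 -8 1;0 0 0 0 0 -8 1;0 0 0 0 0 -8 1;0 0 0 0 0 0 1")

```text
t: 25.95
ee_pos: [366.6, 251.1, 130.2]
eef_rot: [-0.004, 0.844, -0.535, -0.042]
contact_force: [-0.1, 0.9, -0.8]
width: 85.5
gripper_force: 0.0
```

```bash
cat >> h.py <<'E'
def tiltfix():
    from scipy.spatial.transform import Rotation as R
    a,M=yaw(); c=np.cross(M[:,2],[0,0,-1]); print('tilt fix deg about tool axes',np.degrees(M.T@c).round(2))
E
python3 -c "
from h import *
go(322.3,281,0,45)
tiltfix()
print(ctrl.observe()['joint_pos'].round(2))
small()
"
```

```text
now [366.6 251.1 130.2] yaw -154.73 q6 -23.0 turn az -19.7 then tool shift mm [-52.5  10.1 130.2] tilt [-0.067  0.052] w 85.5 F [-0.1  0.9 -0.8] t 25.95
tilt fix deg about tool axes [2.19 4.35 0.  ]
[ 0.88  0.13 -0.28 -0.09 -1.16 -0.4 ]
dark [ 32  35 274] [387.1 393.4]
dark [ 26  45 349] [352.6 278. ]
dark [ 8  7 39] [379.6 370.8]
dark [ 44  51 290] [229.7 437.2]
dish [36  4 46] [473.4 324.8]
dish [ 9  5 33] [304.9 289.1]
```

Emit:
drive_tool(deltas="0 0 0 2.2 4.35 0 1;0 0 0 0 0 7 1;0 0 0 0 0 7 1;0 0 0 0 0 7 1;0 0 0 0 0 7 1")

```text
t: 26.5
ee_pos: [366.5, 251.1, 130.1]
eef_rot: [-0.0, -0.686, 0.728, 0.0]
contact_force: [0.3, -0.4, 0.6]
width: 85.6
gripper_force: 0.0
```

Emit:
drive_tool(deltas="0 0 0 0 0 7 1;0 0 0 0 0 0 1")

```text
t: 26.7
ee_pos: [366.5, 251.1, 130.1]
eef_rot: [-0.0, -0.642, 0.767, 0.0]
contact_force: [-0.0, 0.0, -0.1]
width: 85.2
gripper_force: 0.0
```

```bash
python3 -c "
from h import *
go(322.3,281,1,-10)
tiltfix()
"
```

```text
now [366.5 251.1 130.1] yaw 169.88 q6 -65.0 turn az -0.1 then tool shift mm [-21.7  48.7 129.1] tilt [-0.  0.] w 85.2 F [-0.   0.  -0.1] t 26.7
tilt fix deg about tool axes [0. 0. 0.]
```

Emit:
drive_tool(deltas="-0.011 0.024 0 0 0 0 1;-0.011 0.025 0.02 0 0 0 1;0 0 0.035 0 0 0 1;0 0 0.035 0 0 0 1;0 0 0 0 0 0 1")

```text
t: 27.2
ee_pos: [319.9, 278.3, 36.7]
eef_rot: [-0.004, -0.644, 0.765, -0.001]
contact_force: [-0.5, -0.6, -0.3]
width: 85.5
gripper_force: 0.0
```

Emit:
drive_tool(deltas="0 0 0 0 0 0 1;0 0 0 0 0 0 1")

```text
t: 27.4
ee_pos: [323.1, 282.4, 41.9]
eef_rot: [0.001, -0.644, 0.765, 0.0]
contact_force: [0.2, 0.5, 0.3]
width: 85.8
gripper_force: 0.0
```

```bash
python3 -c "
from h import *
go(322.3,281,1,-10)
im,d=grab('side'); cv2.imwrite('pics/s7.png',cv2.resize(im[150:384,80:340,::-1],(650,585)))
"
```

```text
now [323.1 282.4  41.9] yaw 170.15 q6 -72.0 turn az 0.2 then tool shift mm [ 1.5  0.5 40.9] tilt [0.002 0.002] w 85.8 F [0.2 0.5 0.3] t 27.4
```

View pics/s7.png

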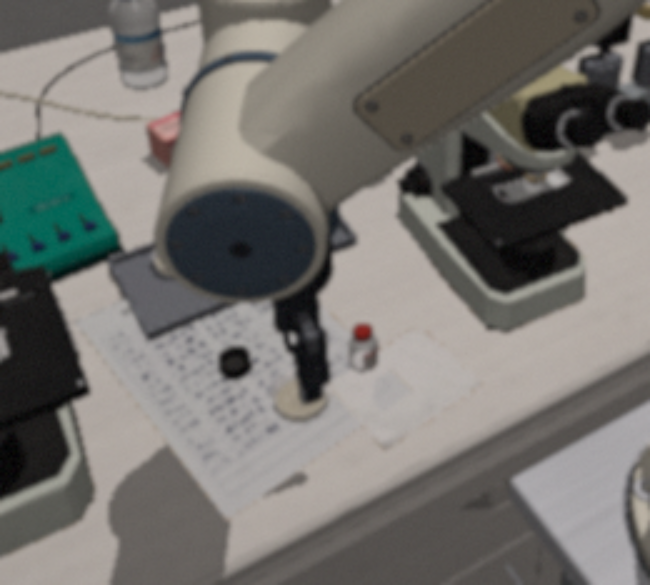

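Dish 2 at (300,398), the cap at (235,362) and the dropper are all where measured. Closing on dish 2.

Emit:
drive_tool(deltas="0.001 0 0.02 0 0 0 1;0 0 0.018 0 0 0 1;0 0 0.003 0 0 0 0.8;0 0 0 0 0 0 0.7;0 0 0 0 0 0 0.65")

```text
t: 27.95
ee_pos: [322.5, 281.1, 0.3]
eef_rot: [0.001, -0.644, 0.765, 0.0]
contact_force: [-0.7, -0.1, 0.4]
width: 55.5
gripper_force: 0.0
```

Emit:
drive_tool(deltas="0 0 0 0 0 0 0.5;0 0 0 0 0 0 0.5;0 0 0 0 0 0 0.5;0 0 0 0 0 0 0.5")

```text
t: 28.35
ee_pos: [322.5, 281.1, 0.6]
eef_rot: [0.001, -0.644, 0.765, 0.0]
contact_force: [-1.1, -0.7, 5.2]
width: 54.0
gripper_force: 30.7
```

Emit:
drive_tool(deltas="0 0 -0.01 0 0 0 0.5;0 0 -0.02 0 0 0 0.5;0 0 -0.03 0 0 0 0.5;0 0 -0.03 0 0 0 0.5;0 0 0 0 0 0 0.5")

```text
t: 28.85
ee_pos: [323.9, 282.9, 94.3]
eef_rot: [0.005, -0.644, 0.765, 0.001]
contact_force: [-0.3, 1.0, -0.2]
width: 54.1
gripper_force: 31.7
```

Emit:
drive_tool(deltas="0 0 0 0 0 -8 0.5;0 0 0 0 0 -8 0.5;0 0 0 0 0 -8 0.5;0 0 0 0 0 -8 0.5;0 0 0 0 0 -8 0.5")

```text
t: 29.35
ee_pos: [321.9, 280.2, 89.6]
eef_rot: [-0.0, 0.868, -0.497, -0.0]
contact_force: [-0.2, -0.3, 1.2]
width: 54.0
gripper_force: 31.8
```

Emit:
drive_tool(deltas="0 0 0 0 0 -8 0.5;0 0 0 0 0 -8 0.5;0 0 0 0 0 -8 0.5;0 0 0 0 0 -8 0.5;0 0 0 0 0 -8 0.5")

```text
t: 29.85
ee_pos: [321.9, 280.2, 89.6]
eef_rot: [-0.0, 0.985, -0.17, 0.0]
contact_force: [0.4, -0.4, -0.8]
width: 53.9
gripper_force: 31.8
```

Emit:
drive_tool(deltas="0 0 0 0 0 -8 0.5;0 0 0 0 0 -8 0.5;0 0 0 0 0 -4 0.5;0 0 0 0 0 0 0.5")

```text
t: 30.25
ee_pos: [321.9, 280.2, 89.5]
eef_rot: [-0.0, 1.0, 0.001, 0.0]
contact_force: [0.6, -0.6, 0.0]
width: 53.7
gripper_force: 31.8
```

```bash
python3 -c "
from h import *
go(507,319,6,90); tiltfix()
"
```

```text
now [321.9 280.2  89.5] yaw -89.85 q6 28.0 turn az 0.2 then tool shift mm [185.1 -38.8  83.5] tilt [0. 0.] w 53.7 F [ 0.6 -0.6  0. ] t 30.25
tilt fix deg about tool axes [-0.03 -0.01  0.  ]
```

Emit:
drive_tool(deltas="0.037 -0.008 0 0 0 0 0.5;0.037 -0.008 0 0 0 0 0.5;0.037 -0.008 0 0 0 0 0.5;0.037 -0.008 0 0 0 0 0.5;0.037 -0.007 0 0 0 0 0.5")

```text
t: 30.75
ee_pos: [508.3, 319.8, 89.2]
eef_rot: [-0.0, 1.0, -0.0, -0.0]
contact_force: [0.1, 1.1, 0.2]
width: 53.9
gripper_force: 31.8
```

Emit:
drive_tool(deltas="0 0 0.03 0 0 0 0.5;0 0 0.03 0 0 0 0.5;0 0 0.01 0 0 0 0.5;0 0 0 0 0 0 0.5;0 0 0 0 0 0 0.5")

```text
t: 31.25
ee_pos: [507.4, 320.2, 20.6]
eef_rot: [-0.0, 1.0, 0.001, 0.001]
contact_force: [0.4, -0.9, -0.5]
width: 54.0
gripper_force: 31.8
```

```bash
python3 -c "
from h import *
go(507,319,5.5,90)
"
```

```text
now [507.4 320.2  20.6] yaw -89.88 q6 43.0 turn az 0.1 then tool shift mm [-0.4  1.2 15.1] tilt [0.002 0.001] w 54.0 F [ 0.4 -0.9 -0.5] t 31.25
```

Emit:
drive_tool(deltas="0 0.001 0.01 0 0 0 0.5;0 0 0.004 0 0 0 0.5;0 0 0 0 0 0 0.5;0 0 0.001 0 0 0 0.5;0 0 0 0 0 0 0.5")

```text
t: 31.75
ee_pos: [506.9, 318.7, 4.7]
eef_rot: [-0.0, 1.0, 0.001, 0.0]
contact_force: [-1.6, 0.4, 3.6]
width: 54.0
gripper_force: 32.2
```

Emit:
drive_tool(deltas="0 0 0 0 0 0 0.75;0 0 0 0 0 0 0.75;0 0 0 0 0 0 0.75;0 0 -0.015 0 0 0 0.75;0 0 -0.035 0 0 0 0.75")

```text
t: 32.25
ee_pos: [504.8, 317.0, 51.3]
eef_rot: [0.002, 1.0, 0.001, -0.003]
contact_force: [0.1, 1.4, 0.5]
width: 64.1
gripper_force: 0.0
```

Emit:
drive_tool(deltas="-0.01 0 -0.04 0 0 0 1;-0.04 0 0 0 0 0 1;-0.04 0 0 0 0 0 1;-0.04 0 0 0 0 0 1;-0.04 0 0 0 0 0 1")

```text
t: 32.75
ee_pos: [335.4, 318.0, 94.0]
eef_rot: [-0.0, 1.0, 0.001, -0.0]
contact_force: [-1.2, 0.9, 0.7]
width: 85.3
gripper_force: 0.0
```

```bash
python3 -c "
from h import *
im,d=grab('side'); cv2.imwrite('pics/s8.png',cv2.resize(im[150:384,80:340,::-1],(650,585)))
g=im.astype(int).sum(2); m=np.zeros(g.shape,np.uint8)
W=cloud('side',d)
m=((g<150)&(W[...,0]>280)&(W[...,0]<480)&(W[...,1]>130)&(W[...,1]<420)&(W[...,2]<40)).astype(np.uint8)
k,l,st,c=cv2.connectedComponentsWithStats(m)
for i in range(1,k):
    if st[i,4]>15: print(st[i],c[i].round(1),ray('side',*c[i],9).round(1))
go(393,318,2,-90)
"
```

```text
[169 290  11  11 101] [173.7 294.9] [391.5 323.4]
now [330.8 316.8  93.7] yaw -89.88 q6 27.0 turn az 0.1 then tool shift mm [62.2 -1.2 91.7] tilt [-0.003 -0.   ] w 85.1 F [-7.5 -2.3 -1.3] t 32.8
```

View pics/s8.png

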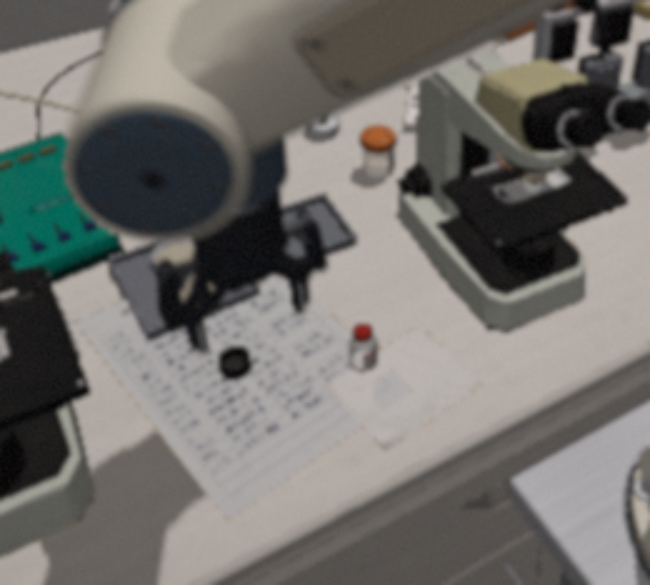

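The dishes are gone from the paper. The cap is unmoved at (235,362) and the dropper is at (363,348).

Emit:
drive_tool(deltas="0.03 -0.001 0 0 0 0 1;0.03 -0.001 0.02 0 0 0 1;0 0 0.03 0 0 0 1;0 0 0 0 0 0 1;0 0 0 0 0 0 1")

```text
t: 33.3
ee_pos: [396.7, 320.0, 44.2]
eef_rot: [0.001, 1.0, 0.001, -0.0]
contact_force: [0.5, 0.7, -0.3]
width: 85.5
gripper_force: 0.0
```

```bash
python3 -c "
from h import *
go(392,320.5,2,-90)
"
```

```text
now [396.7 320.   44.2] yaw -89.86 q6 34.0 turn az 0.1 then tool shift mm [-4.7 -0.5 42.2] tilt [-0.001 -0.002] w 85.5 F [ 0.5  0.7 -0.3] t 33.3
```

Emit:
drive_tool(deltas="-0.004 0 0.02 0 0 0 1;0 0 0.018 0 0 0 1;0 0 0.004 0 0 0 0.7;0 0 0 0 0 0 0.5;0 0 0 0 0 0 0.3")

```text
t: 33.8
ee_pos: [393.4, 321.3, 3.6]
eef_rot: [-0.001, 1.0, 0.001, 0.001]
contact_force: [0.9, 1.3, 0.5]
width: 43.7
gripper_force: 0.0
```

Emit:
drive_tool(deltas="0 0 0 0 0 0 0.2;0 0 0 0 0 0 0.2;0 0 0 0 0 0 0.2;0 0 0 0 0 0 0.2;0 0 0 0 0 0 0.2")

```text
t: 34.3
ee_pos: [393.4, 321.2, 3.6]
eef_rot: [-0.001, 1.0, 0.001, 0.001]
contact_force: [-2.3, 0.9, 5.2]
width: 31.4
gripper_force: 29.5
```

Emit:
drive_tool(deltas="0 0 -0.01 0 0 0 0.2;0 0 -0.02 0 0 0 0.2;0 0 -0.02 0 0 0 0.2;0 0 -0.02 0 0 0 0.2;0 0 0 0 0 0 0.2")

```text
t: 34.8
ee_pos: [394.5, 322.1, 76.0]
eef_rot: [-0.003, 1.0, 0.001, 0.002]
contact_force: [-0.2, 0.2, -0.7]
width: 31.0
gripper_force: 29.9
```

```bash
python3 -c "
from h import *
go(537,188,7,-90)
"
```

```text
now [394.5 322.1  76. ] yaw -89.84 q6 33.0 turn az 0.2 then tool shift mm [142.5 134.1  69. ] tilt [0.005 0.005] w 31.0 F [-0.2  0.2 -0.7] t 34.8
```

Emit:
drive_tool(deltas="0.029 0.027 0 0 0 0 0.2;0.029 0.027 0 0 0 0 0.2;0.029 0.027 0 0 0 0 0.2;0.028 0.027 0 0 0 0 0.2;0.028 0.026 0 0 0 0 0.2")

```text
t: 35.3
ee_pos: [537.0, 185.3, 72.3]
eef_rot: [-0.0, 1.0, 0.001, -0.0]
contact_force: [-0.1, 0.3, 0.6]
width: 31.2
gripper_force: 29.9
```

Emit:
drive_tool(deltas="0 0 0.02 0 0 0 0.2;0 0 0.02 0 0 0 0.2;0 0 0.01 0 0 0 0.2;0 0 0 0 0 0 0.2;0 0 0 0 0 0 0.2")

```text
t: 35.8
ee_pos: [536.4, 187.0, 22.8]
eef_rot: [0.0, 1.0, 0.001, 0.0]
contact_force: [-0.1, -0.8, 0.6]
width: 31.5
gripper_force: 30.0
```

```bash
python3 -c "
from h import *
go(537,188,7.5,-90)
"
```

```text
now [536.4 187.   22.8] yaw -89.83 q6 55.0 turn az 0.2 then tool shift mm [ 0.6 -1.  15.3] tilt [ 0.001 -0.   ] w 31.5 F [-0.1 -0.8  0.6] t 35.8
```

Lower, release, and rise clear.

Emit:
drive_tool(deltas="0 0 0.01 0 0 0 0.2;0 0 0.004 0 0 0 0.2;0 0 0 0 0 0 0.2;0 0 0.001 0 0 0 0.2;0 0 0 0 0 0 0.2")

```text
t: 36.3
ee_pos: [536.1, 186.8, 7.7]
eef_rot: [-0.0, 1.0, 0.001, 0.0]
contact_force: [-3.0, -0.2, 4.4]
width: 31.1
gripper_force: 30.4
```

Emit:
drive_tool(deltas="0 0 0 0 0 0 0.5;0 0 0 0 0 0 0.6;0 0 0 0 0 0 0.6;0 0 -0.015 0 0 0 0.6;0 0 -0.035 0 0 0 0.6")

```text
t: 36.8
ee_pos: [533.8, 185.5, 54.5]
eef_rot: [0.002, 1.0, 0.001, -0.003]
contact_force: [0.5, 0.3, 0.8]
width: 51.3
gripper_force: 0.0
```

Emit:
drive_tool(deltas="0 0 -0.045 0 0 0 0.6;0 0 -0.045 0 0 0 0.6;0 0 -0.045 0 0 0 0.6;0 0 -0.045 0 0 0 0.6;0 0 -0.045 0 0 0 0.6")

```text
t: 37.3
ee_pos: [535.7, 186.4, 284.0]
eef_rot: [-0.0, 1.0, 0.001, 0.0]
contact_force: [1.2, 0.8, -0.4]
width: 51.3
gripper_force: 0.0
```

Emit:
drive_tool(deltas="-0.04 0 -0.045 0 0 0 0.6;-0.045 0 -0.045 0 0 0 0.6;-0.045 0 0 0 0 0 0.6;-0.045 0 0 0 0 0 0.6;0 0 0 0 0 0 0.6")

```text
t: 37.8
ee_pos: [374.1, 185.7, 356.6]
eef_rot: [-0.002, 1.0, 0.002, 0.001]
contact_force: [0.1, 0.1, 0.2]
width: 51.3
gripper_force: 0.0
```

```bash
python3 -c "
from h import *
im,d=grab('top'); a=cv2.resize(im[...,::-1],(768,576))[200:500,100:700]
im2,d2=grab('side'); b=cv2.resize(im2[150:384,60:460,::-1],(600,300))
cv2.imwrite('pics/f1.png',np.vstack([a,b]))
W=cloud('top',d);Z=W[...,2]
m=(Z>150)&(Z<225)&(W[...,0]>450)&(W[...,0]<650)&(W[...,1]<-150)
for a0,b0 in((-265,-195),(-355,-285)):
    k=m&(Z>196)&(W[...,1]>a0)&(W[...,1]<b0); print(k.sum(),W[k].mean(0).round(1),np.percentile(W[k],[5,95],0).round(0).tolist())
go(0,0,0)
"
```

```text
94 [ 552.6 -229.4  206.6] [[531.0, -237.0, 197.0], [576.0, -222.0, 213.0]]
108 [ 545.5 -319.9  205.5] [[519.0, -329.0, 197.0], [572.0, -312.0, 213.0]]
now [376.9 186.4 355.4] yaw -89.79 q6 42.0 turn az 0 then tool shift mm [-377.6  185.   355.4] tilt [0.001 0.001] w 51.3 F [-0.3  0.5 -0.7] t 37.9
```

View pics/f1.png

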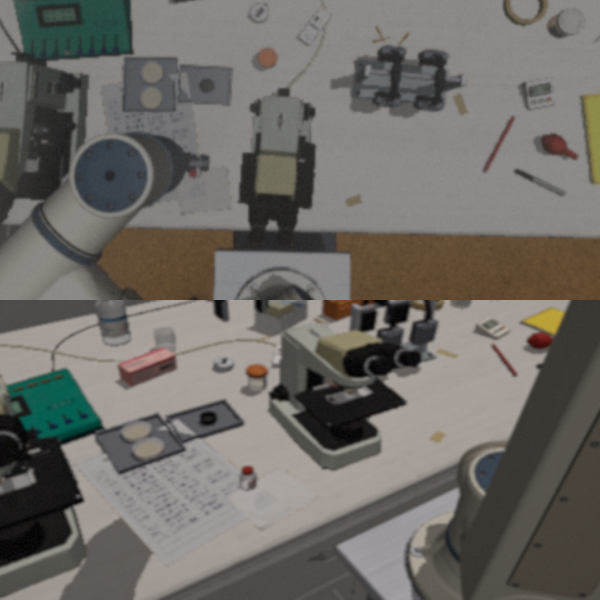

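Both dishes, at (150,70) and (150,97), lie in the broad tray and the cap, at (207,85), lies in the narrow one. Both defenders hang square on the bar, and no other cap is visible, so I'm handing the job in.

```bash
python3 -c "
from bench import ctrl
print(ctrl.finish_job())"
```

```text
the job is handed in; nothing more can be done
None
```

I handed the job in at about 38 s: both ear defenders hang on the bar, both petri dishes are in the broad tray, and the one dust cap I could see is in the narrow tray; no pass or fail result came back.

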